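Seat the grating disc on the food processor's drive key

ROBOT

A 6-joint arm with a two-finger parallel gripper is mounted at the origin on a cart in front of the work surface, level with it; the furniture and walls round the work are solid. World frame = base frame: x ahead of the robot, y to its left, z up, the work surface at z = 0. Lengths are in mm, angles in rad, forces in N, time in s.
With the tool pointing down it reaches from about 250 to 725 mm from the base axis. Payload 9.7 kg.
Tool frame: the origin (TCP) lies midway between the tips of the shut fingers; the grasp point (between the pads) lies 19 mm behind it; z points along the fingers, y is the line along which they close (so a half turn about z gives the same grasp; the last joint's range is limited). The gripper opens to 85 mm and grips with 20 to 120 N. Pads are 22 mm wide; open, the fingers measure 114 mm over their backs; the gripper's body (76 mm by 85 mm) begins 54 mm behind the grasp point. The pads swing forward as they close: fully open they stand 13 mm farther back than shut.
Start: joints at [-1.245, 0.087, 0.176, 1.66, 0, 1.571], TCP at [176.034, -521.065, 231.284] pointing down, gripper open.
Joint ranges: [-3.13, 3.13], [-0.85, 1.81], [-1.15, 1.24], [-2.2, 2.28], [-1.44, 1.52], [-3.14, 3.14]. Speed limits (rad/s): [2.22, 2.22, 2.57, 3.14, 3.14, 3.14].

INTERFACE

Orientations are given as a rotation vector (axis times angle).
In Python, from bench import sensors, cams, hand_in gives the robot as it stands. The module is installed in compiled form; this text tells all that it offers.
- The arm moves only by the tool move_arm, never from a script. Its argument "steps" is one flat list of numbers, 6 for each row, row after row: the shift along the tool's x, y, z each as a share of 0.025 m, from -1 to 1, then the turn, a rotation vector about the tool's x, y, z each as a share of 90 degrees, from -1 to 1. A call has exactly 10 rows; each row shifts and turns the commanded pose from where the row before left it, along the tool's axes as they then stand; what a row does not reach is not made up. A row lasts 1/12 s, in which the tool goes at most 41.7 mm and 7.16 degrees, less where a joint would pass 70% of its speed; a pose out of reach is approached as far as the arm can. A call with a number of a shift or a turn outside -1 to 1 is refused whole. A call with a gripper value outside its range is refused whole. "gripper" is the closure, from 0 (fully open) to 1 (shut), set as the call begins (left out, the last holds). The fingers move at their own pace and stop on an object; "force" is the grip in N (left out, the last holds). Time passes only in rows, so rows that do not move let the fingers close, or fill a call up. It gives the time, the measured TCP pose, the force, the opening and the grip force at its end, in the units of the state.
- sensors.read_state(): the state, without advancing time (a new reading comes with each control period).
- cams.read_camera(name): name is "scene" or "top"; returns a dict with "frame" (480x640x3 uint8, blue, green, red), "fx", "fy", "cx", "cy" (pixels), "distortion" ([k1, k2, p1, p2, k3] as OpenCV has them; the pictures are not rectified), "pose" (4x4, takes a point from camera to world coordinates). Camera axes: x right, y up, looking along -z (the intrinsics and any distortion apply to the point x, -y, -z); pixel columns grow to the right and rows downward; lengths in mm; the calibration is good to about 2 mm. A picture is of the moment at which its call begins. There is no depth.
- hand_in(): hands the job in; it is judged then, once.
The state is a dict: "clock": time; "joint_pos": joint angles; "dq": joint speeds; "joint_torque": joint torques, N m; "tcp_pos": TCP position; "eef_rot": TCP orientation; "ft_force": force on the tool from outside, world axes, zero at the start; "ft_torque": the same for the moment, N m; "finger_gap": finger opening in mm; "gripper_force": force on a finger pad.
Only numpy, scipy, OpenCV 4.12 (cv2) and the standard library are available. Lean on these libraries where they do the work, as an engineer would, in place of code of your own. Each camera call takes 0.05 s, during which the arm holds its last target. There are 200 camera calls.

TASK

The steel grating disc of the small food processor sits high and turned away: push its upright green-sided fin round with a fingertip, either way, until the notch in the disc's rim stands over the orange key of the drive plate, then press the disc down by its white hub until it is fully home over the key. Do not pinch the fin and do not lift the disc, and leave the salt shaker, the egg cup and the garlic round it where they stand. Finish with the hand clear.

Things in the scene. Friction and masses are not known exactly. Their poses are not given: they have to be found in the camera images.
- motor_base: white motor base of a food processor, fixed to the worktop, 210 x 200 mm in plan and 56 mm high, control knob on its front (-x) face; origin at the centre of its underside. The black round drive plate on it (188 mm across, top 62 mm above the worktop) is fixed too, concentric with it, at any angle; the plate's key is an orange upright block 9 mm wide with a rounded top, 10 mm high, reaching from 67 to 93 mm from the centre, so that its outer 13 mm shows beyond the disc's rim.
- key (a point): point on top of the orange key (72 mm above the worktop, on its middle line), 73 mm from the disc's axis.
- notch (a point): middle of the notch in the disc's rim, at the height of the disc's upper face, 73 mm from the axis. The notch is 17 mm wide (4 mm play each side of the key) and runs from the rim (radius 80 mm) in to radius 63 mm. The disc is 160 mm across and 8 mm thick; raised, its upper face is 82 mm above the worktop.
- fin (a point): middle of the top edge of the upright fin on the disc, 47 mm from the axis, in line with the notch (same direction from the axis). The fin is a radial wall 26 mm long (34 to 60 mm from the axis), 12 mm thick with its green sides, 18 mm high above the disc's upper face.
- hub (a point): centre of the flat top of the white conical hub, on the disc's vertical axis: the place to press. The hub is 26 mm high above the disc's upper face, 56 mm across at the foot and 26 mm at the top; its top is 108 mm above the worktop raised and 97 mm seated.
- disc_turn (a joint): turn of the disc about its vertical axis, rad, counter-clockwise from above positive, many turns free either way; 0 (or any whole turn, 6.283) = notch exactly over the key. It starts 0.8 to 5.48. It turns with light friction (about 2 N at the fin) and stays where it is left.
- disc_seat (a joint): how far the disc has gone down its shaft, m: 0 = raised (start), 0.011 = fully home; negative = lifted. It stays at any height by friction; pressing down takes about 5 N. Unless the notch is over the key, the key stops it at 0.002 to 0.005.
- fin_side_a: green side plate on one face of the fin, 22 mm long, 3 mm thick and 13 mm high; origin at its centre
- fin_side_b: green side plate on the other face of the fin, same size; origin at its centre
- salt_shaker: loose salt shaker beside the motor base (not the farther ones at the far left), 44 mm across, 90 mm high, to leave alone; origin at the centre of its underside
- egg_cup: loose wooden egg cup beside the motor base (not the farther one at the far left), 47 mm across, 58 mm high, to leave alone; origin at the centre of its underside
- garlic: loose garlic bulb, 56 mm across, 56 mm high, to leave alone; origin at the centre of its underside

How it is judged:
By the outcome, as a careful person would: the job done as asked, in the order asked, and still so for the second after the job is handed in, with the robot touching nothing.
It also fails if it takes over 51 s, if anything falls off the work surface, if the arm or the gripper's body presses on something with over 40 N, if the wrist force passes 120 N, or if a joint passes its speed limit or range.

## Working session

There is one attempt and no reset: what is moved stays moved. The work goes in short steps, Python scripts to look and compute and a tool call to move; the robot and the scene stay as the last step left them, time stands still between calls to the robot, and variables do not carry over. Pictures are saved under pics/ and viewed, at most 10 in all, crops included, and the job is handed in when it is done.

Besides the shell and the picture viewer there is one more tool, called after ">>>" as name(argument=value, ...) on one line, values as JSON. move_arm: Moves the arm, as the interface text tells. Its arguments: {"type":"object","properties":{"steps":{"type":"array"},"gripper":{"type":"number"},"force":{"type":"number"}},"required":["steps"]}

```bash
mkdir -p pics
cat > h.py <<'E'
import numpy as np, cv2
from bench import sensors, cams
def cam(n):
    return cams.read_camera(n)
def ray(c,uv):
    K=np.array([[c['fx'],0,c['cx']],[0,c['fy'],c['cy']],[0,0,1]],float)
    p=cv2.undistortPoints(np.array([[uv]],float),K,np.array(c['distortion'],float))[0,0]
    P=np.array(c['pose']); return P[:3,3],P[:3,:3]@np.array([p[0],-p[1],-1])
def onz(c,uv,z):
    o,d=ray(c,uv); return o+d*(z-o[2])/d[2]
def proj(c,X):
    P=np.array(c['pose']); q=P[:3,:3].T@(np.array(X,float)-P[:3,3]); q=np.array([q[0],-q[1],-q[2]])
    K=np.array([[c['fx'],0,c['cx']],[0,c['fy'],c['cy']],[0,0,1]],float)
    return cv2.projectPoints(q.reshape(1,1,3),np.zeros(3),np.zeros(3),K,np.array(c['distortion'],float))[0].ravel()
E
python3 - <<'E'
from h import *
for n in('scene','top'):
    c=cam(n); cv2.imwrite(f'pics/{n}0.png',c['frame']); print(n,np.round(c['pose'],2).tolist(),c['fx'])
s=sensors.read_state(); print({k:np.round(v,3).tolist() for k,v in s.items()})
E
```

```text
scene [[-0.47, 0.4, -0.79, -389.12], [-0.88, -0.2, 0.42, 559.19], [0.01, 0.89, 0.45, 636.13], [0.0, 0.0, 0.0, 1.0]] 617.9749010360704
top [[0.01, 0.99, -0.12, 443.38], [-1.0, 0.01, -0.0, 21.43], [-0.0, 0.12, 0.99, 1011.79], [0.0, 0.0, 0.0, 1.0]] 459.803279730084
{'clock': 0.1, 'joint_pos': [-1.245, 0.087, 0.175, 1.66, -0.0, 1.571], 'dq': [0.0, -0.002, 0.001, -0.0, 0.003, -0.001], 'joint_torque': [0.0, -52.156, 46.565, 0.016, 0.0, 0.0], 'tcp_pos': [175.977, -520.879, 230.677], 'eef_rot': [-3.099, -0.509, 0.0], 'ft_force': [0.662, -0.134, -0.034], 'ft_torque': [0.004, -0.006, 0.068], 'gripper_force': 0.0, 'finger_gap': 85.189}
```

View pics/scene0.png

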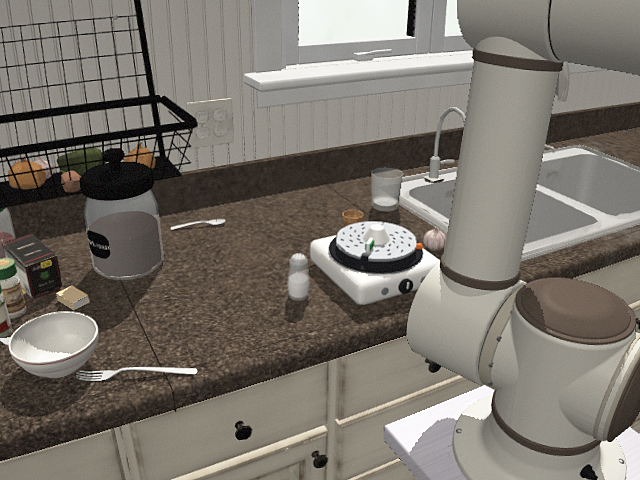

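View pics/top0.png

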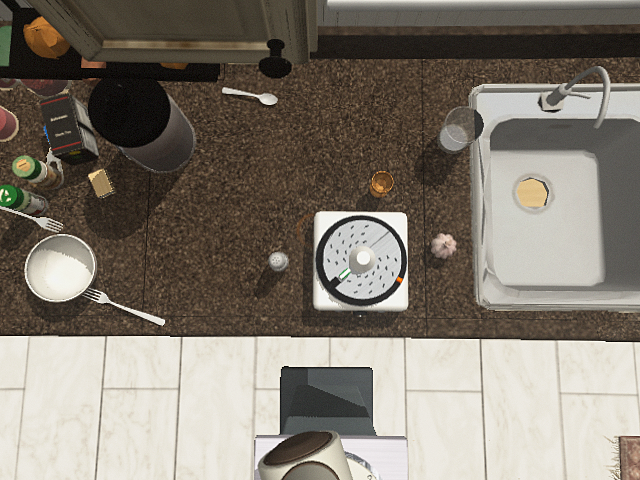

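The pictures show the disc at about (361,260) in the top view, the fin at (344,273), the orange key at (400,281), the salt shaker at (278,261), the egg cup at (381,183) and the garlic at (444,245). Next I'll measure them.

```bash
cat > m.py <<'E'
from h import *
import sys
def meas(tag=None):
    c=cam('top'); f=c['frame']; hsv=cv2.cvtColor(f,cv2.COLOR_BGR2HSV)
    def blob(m,box):
        x0,y0,x1,y1=box; M=np.zeros_like(m); M[y0:y1,x0:x1]=m[y0:y1,x0:x1]
        ys,xs=np.nonzero(M); return (xs.mean(),ys.mean(),len(xs)) if len(xs) else None
    B=(310,205,412,315)
    org=blob(cv2.inRange(hsv,(5,180,150),(18,255,255)),B)
    grn=blob(cv2.inRange(hsv,(50,90,40),(90,255,255)),B)
    return c,org,grn
if __name__=='__main__':
    c,o,g=meas(); f=c['frame']; print(o,g)
    hsv=cv2.cvtColor(f,cv2.COLOR_BGR2HSV)
    # black drive plate outline -> ellipse
    m=cv2.inRange(f,(0,0,0),(60,60,60)); M=np.zeros_like(m); M[213:308,313:408]=m[213:308,313:408]
    cs,_=cv2.findContours(M,cv2.RETR_EXTERNAL,cv2.CHAIN_APPROX_NONE); k=max(cs,key=cv2.contourArea)
    e=cv2.fitEllipse(cv2.convexHull(k)); print(e, onz(c,e[0],62))
    C=onz(c,e[0],62)
    if o: K=onz(c,o[:2],72); print('key',K, np.linalg.norm((K-C)[:2]),np.arctan2(*(K-C)[1::-1]))
    if g: G=onz(c,g[:2],93); print('fin',G, np.linalg.norm((G-C)[:2]),np.arctan2(*(G-C)[1::-1]))
    for n,uv,z in (('shaker',(278,261),90),('egg',(381,183),58),('garlic',(444,245),40)): print(n,onz(c,uv,z))
    t=cv2.resize(f[205:320,260:460],None,fx=4,fy=4,interpolation=cv2.INTER_CUBIC); cv2.imwrite('pics/crop_top.png',t)
    s=cam('scene'); cv2.imwrite('pics/crop_sc.png',cv2.resize(s['frame'][205:310,280:460],None,fx=4.4,fy=4.4,interpolation=cv2.INTER_CUBIC))
    print('proj hub',proj(c,[*C[:2],108]),proj(s,[*C[:2],108]))
E
python3 m.py
```

```text
(np.float64(399.2173913043478), np.float64(279.30434782608694), 23) (np.float64(344.92), np.float64(273.44), 25)
((360.81683349609375, 260.1841735839844), (89.23845672607422, 90.48567962646484), 112.47916412353516) [519.51776106 -60.6576249   62.        ]
key [ 480.43383326 -137.71991894   72.        ] 86.40688962792161 -2.040165989432292
fin [490.25498845 -26.22640552  93.        ] 45.18648834089295 2.2752269243082717
shaker [514.21345103 108.06712585  90.        ]
egg [ 684.13417437 -104.0126618    58.        ]
garlic [ 555.1312256  -238.63316363   40.        ]
proj hub [362.83281706 258.33389435] [377.55674192 226.91525234]
```

View pics/crop_top.png

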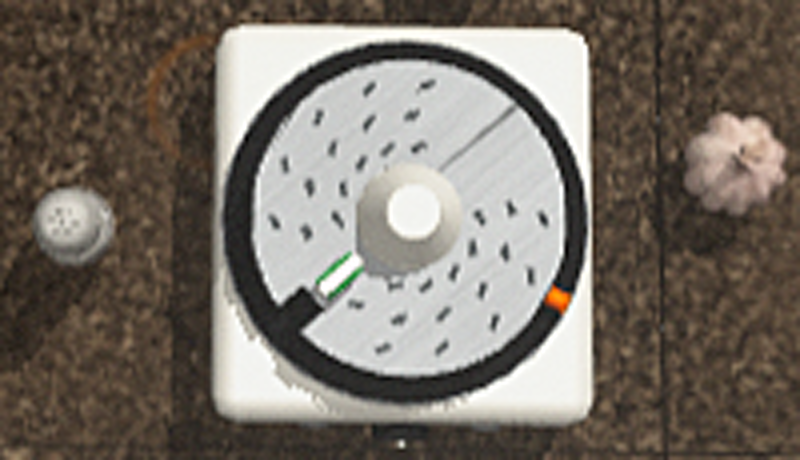

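View pics/crop_sc.png

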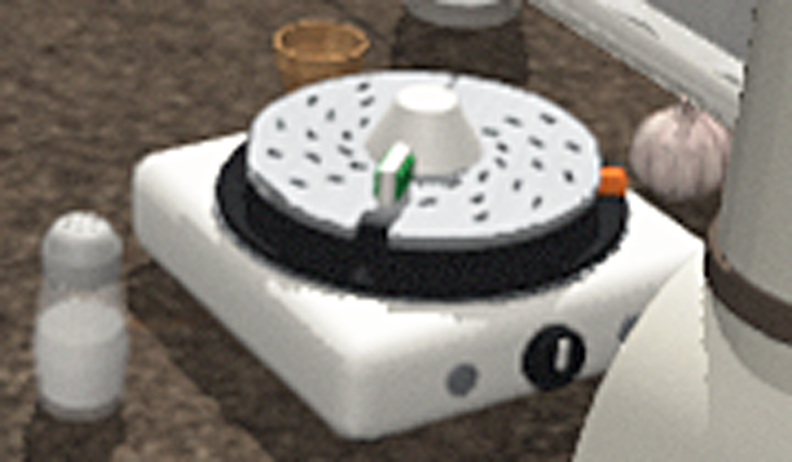

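The zoomed crop puts the hub top at (363,257.5) and the fin's white top at (345,274), with the notch dark, outside the fin at about (334,283). The key is at (399.5,280). The fin stands at about 130° and the key at about 243°, so I'll push counter-clockwise by about 112°.

>>> move_arm(steps=[0.96,-0.764,0,0,0,0,0.96,-0.764,0,0,0,0,0.96,-0.764,0,0,0,0,0.96,-0.764,0,0,0,0,0.96,-0.764,0,0,0,0,0.96,-0.764,0,0,0,0,0.96,-0.764,0,0,0,0,0.96,-0.764,0,0,0,0,0.96,-0.764,0,0,0,0,0.96,-0.764,0,0,0,0], gripper=1, force=20)

```text
clock: 1.03
tcp_pos: [342.7, -261.9, 231.3]
eef_rot: [3.1, 0.509, 0.0]
ft_force: [0.0, -0.7, 0.2]
finger_gap: -0.1
gripper_force: 0.0
```

Run:
```python
from m import *
c,o,g=meas()
H=onz(c,(363.25,257.5),108);P=onz(c,(360.82,260.18),62);print(H,P)
C=(H+P)/2
for n,uv,z in(('key',(399.3,279.6),72),('fin',(345,273.75),100),('green',(344.92,273.44),94),('notch',(334.5,282.5),80)):
    d=onz(c,uv,z)-C; print(n,np.hypot(d[0],d[1]),np.degrees(np.arctan2(d[1],d[0])))
```

```text
[521.17228992 -61.48345408 108.        ] [519.52647278 -60.66419091  62.        ]
key 86.8358104811638 -117.81073631094223
fin 46.8345902036773 131.5477849097743
green 46.11622327145953 130.81989484984507
notch 73.04112559919692 130.95271998471196
```

>>> move_arm(steps=[0.958,-0.761,0.2,0,0,0,0.958,-0.761,0.2,0,0,0,0.958,-0.761,0.2,0,0,0,0.958,-0.761,0.2,0,0,0,0.958,-0.761,0.2,0,0,0,0.958,-0.761,0.2,0,0,0,0.958,-0.761,0.2,0,0,0,0.958,-0.761,0.2,0,0,0,0.958,-0.761,0.2,0,0,0,0.958,-0.761,0.2,0,0,0])

```text
clock: 1.92
tcp_pos: [508.8, -4.9, 180.9]
eef_rot: [3.1, 0.51, -0.0]
ft_force: [0.1, -0.9, -0.3]
finger_gap: -0.0
gripper_force: 0.0
```

>>> move_arm(steps=[0,0,0.2,0,0,-0.05,0,0,0.2,0,0,-0.05,0,0,0.2,0,0,-0.05,0,0,0.2,0,0,-0.05,0,0,0.2,0,0,-0.05,0,0,0.2,0,0,0,0,0,0.2,0,0,0,0,0,0.2,0,0,0,0,0,0,0,0,0,0,0,0,0,0,0])

```text
clock: 2.75
tcp_pos: [508.1, -6.4, 141.1]
eef_rot: [-2.942, -1.103, 0.001]
ft_force: [0.1, -0.4, 0.1]
finger_gap: 0.2
gripper_force: 0.0
```

Run:
```python
from h import *
from scipy.spatial.transform import Rotation as R
s=sensors.read_state(); M=R.from_rotvec(s['eef_rot']).as_matrix()
C=np.array([520.3,-61.1]); p=s['tcp_pos']; a=np.radians(131)
d=p[:2]-C; print(p,'x ang',np.degrees(np.arctan2(M[1,0],M[0,0])),'rad',d@[np.cos(a),np.sin(a)],'tan',d@[-np.sin(a),np.cos(a)])
c=cam('scene'); cv2.imwrite('pics/s2.png',cv2.resize(c['frame'][130:310,260:480],None,fx=3.3,fy=3.3))
```

```text
[508.12820881  -6.44734785 141.07371959] x ang 41.09602916464128 rad 49.23229367151973 tan -26.669198478025187
```

View pics/s2.png

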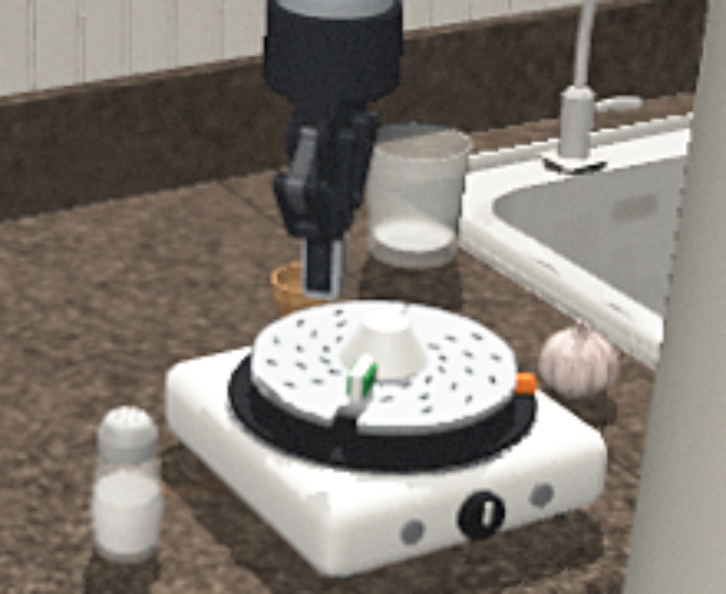

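The picture shows the shut fingers hovering left of and behind the fin, clear of everything. I'll descend next to the fin and make contact.

>>> move_arm(steps=[0,0,0.27,0,0,0,0,0,0.27,0,0,0,0,0,0.27,0,0,0,0,0,0.27,0,0,0,0,0,0.27,0,0,0,0,0,0.27,0,0,0,0,0,0.27,0,0,0,0,0,0.27,0,0,0,0,0,0,0,0,0,0,0,0,0,0,0])

```text
clock: 3.63
tcp_pos: [508.0, -6.4, 86.9]
eef_rot: [-2.941, -1.104, 0.001]
ft_force: [0.1, -0.5, 0.5]
finger_gap: -0.1
gripper_force: 0.0
```

>>> move_arm(steps=[-0.06,0,0,0,0,0,-0.06,0,0,0,0,0,-0.06,0,0,0,0,0,-0.06,0,0,0,0,0,-0.06,0,0,0,0,0,-0.06,0,0,0,0,0,-0.04,0,0,0,0,0,0,0,0,0,0,0,0,0,0,0,0,0,0,0,0,0,0,0])

```text
clock: 4.47
tcp_pos: [500.8, -12.9, 87.4]
eef_rot: [2.941, 1.104, 0.0]
ft_force: [0.5, 0.4, 0.3]
finger_gap: -0.1
gripper_force: 0.6
```

>>> move_arm(steps=[-0.079,-0.025,0,0,0,-0.025,-0.079,-0.025,0,0,0,-0.025,-0.079,-0.025,0,0,0,-0.025,-0.079,-0.025,0,0,0,-0.025,-0.079,-0.025,0,0,0,-0.025,-0.079,-0.025,0,0,0,-0.025,-0.079,-0.025,0,0,0,-0.025,-0.079,-0.025,0,0,0,-0.025,-0.079,-0.025,0,0,0,-0.025,-0.079,-0.025,0,0,0,-0.025])

```text
clock: 5.3
tcp_pos: [483.9, -24.5, 87.4]
eef_rot: [2.667, 1.66, 0.001]
ft_force: [2.4, 1.3, 0.2]
finger_gap: -0.3
gripper_force: 0.9
```

```bash
cat > st.py <<'E'
from h import *
from scipy.spatial.transform import Rotation as R
s=sensors.read_state(); M=R.from_rotvec(s['eef_rot']).as_matrix()
C=np.array([520.3,-61.1]); p=s['tcp_pos']; th=np.arctan2(M[1,0],M[0,0])+np.pi/2
d=p[:2]-C; print(p,'theta',np.degrees(th),'rad',d@[np.cos(th),np.sin(th)],'tan',d@[-np.sin(th),np.cos(th)],s['ft_force'],s['clock'])
E
python3 st.py;python3 - <<'E'
from h import *
c=cam('scene'); cv2.imwrite('pics/s3.png',cv2.resize(c['frame'][130:310,260:480],None,fx=3.3,fy=3.3))
E
```

```text
[483.93025585 -24.45218197  87.38985627] theta 153.78374815000734 rad 48.81805394129606 tan -16.811260068258935 [2.36309327 1.33622833 0.23486589] 5.3
```

View pics/s3.png

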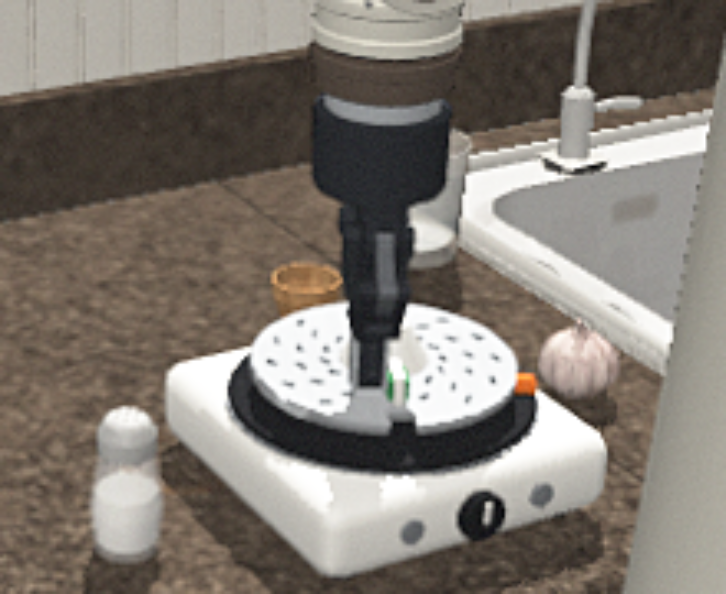

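The fin is moving ahead of the finger, with its notch now at about (405,430) in the crop and a contact force of about 2.7 N. I'll keep pushing.

>>> move_arm(steps=[-0.079,-0.025,0,0,0,-0.025,-0.079,-0.025,0,0,0,-0.025,-0.079,-0.025,0,0,0,-0.025,-0.079,-0.025,0,0,0,-0.025,-0.079,-0.025,0,0,0,-0.025,-0.079,-0.025,0,0,0,-0.025,-0.079,-0.025,0,0,0,-0.025,-0.079,-0.025,0,0,0,-0.025,-0.079,-0.025,0,0,0,-0.025,-0.079,-0.025,0,0,0,-0.025])

```text
clock: 6.18
tcp_pos: [472.4, -41.5, 87.3]
eef_rot: [2.293, 2.147, 0.001]
ft_force: [1.0, 2.4, 0.9]
finger_gap: 0.1
gripper_force: 0.9
```

>>> move_arm(steps=[-0.079,-0.025,0,0,0,-0.025,-0.079,-0.025,0,0,0,-0.025,-0.079,-0.025,0,0,0,-0.025,-0.079,-0.025,0,0,0,-0.025,-0.079,-0.025,0,0,0,-0.025,-0.079,-0.025,0,0,0,-0.025,-0.079,-0.025,0,0,0,-0.025,-0.079,-0.025,0,0,0,-0.025,-0.079,-0.025,0,0,0,-0.025,-0.079,-0.025,0,0,0,-0.025])

```text
clock: 7.02
tcp_pos: [468.2, -61.6, 87.3]
eef_rot: [-1.83, -2.553, -0.0]
ft_force: [0.9, 1.8, 0.5]
finger_gap: -0.2
gripper_force: 0.9
```

>>> move_arm(steps=[-0.079,-0.025,0,0,0,-0.025,-0.079,-0.025,0,0,0,-0.025,-0.079,-0.025,0,0,0,-0.025,-0.079,-0.025,0,0,0,-0.025,-0.079,-0.025,0,0,0,-0.025,-0.079,-0.025,0,0,0,-0.025,-0.079,-0.025,0,0,0,-0.025,-0.079,-0.025,0,0,0,-0.025,-0.079,-0.025,0,0,0,-0.025,-0.079,-0.025,0,0,0,-0.025])

```text
clock: 7.85
tcp_pos: [472.0, -81.7, 87.2]
eef_rot: [-1.297, -2.861, -0.0]
ft_force: [-0.4, 2.7, 0.5]
finger_gap: 0.1
gripper_force: 0.9
```

```bash
python3 st.py
```

```text
[472.03097399 -81.74948781  87.18173297] theta 221.23106032907762 rad 49.91111428208236 tan -16.28437565101337 [-0.39178891  2.74331736  0.46837748] 7.85
```

>>> move_arm(steps=[-0.079,-0.025,0,0,0,-0.025,-0.079,-0.025,0,0,0,-0.025,-0.079,-0.025,0,0,0,-0.025,-0.079,-0.025,0,0,0,-0.025,-0.079,-0.025,0,0,0,-0.025,-0.079,-0.025,0,0,0,-0.025,-0.079,-0.025,0,0,0,-0.025,-0.079,-0.025,0,0,0,-0.025,0,0,0,0,0,0,0,0,0,0,0,0])

```text
clock: 8.68
tcp_pos: [480.6, -96.0, 87.1]
eef_rot: [-0.838, -3.027, 0.0]
ft_force: [-1.2, 0.3, -0.4]
finger_gap: -0.4
gripper_force: 0.3
```

```bash
python3 st.py
```

```text
[480.63837638 -95.96805151  87.10686667] theta 239.05682589122276 rad 50.299068389455556 tan -16.08816720276876 [-1.19535885  0.34366434 -0.44282949] 8.6833
```

>>> move_arm(steps=[0.2,0,0,0,0,0,0.2,0,0,0,0,0,0,0,-1,0,0,0,0,0,-1,0,0,0,0,0,-0.4,0,0,0,0.8,-0.8,0,0,0,0,0.8,-0.8,0,0,0,0,0.8,-0.8,0,0,0,0,0.8,-0.8,0,0,0,0,0.8,-0.8,0,0,0,0])

```text
clock: 9.52
tcp_pos: [333.6, -125.3, 146.8]
eef_rot: [-0.835, -3.028, 0.0]
ft_force: [0.3, -0.3, 0.5]
finger_gap: -0.1
gripper_force: 0.0
```

```bash
python3 st.py
python3 - <<'E'
from m import *
c,o,g=meas(); print(o,g)
C=np.array([520.3,-61.1,0])
for n,q,z in(('key',o,72),('green',g,94)):
    if q: d=onz(c,q[:2],z)-C; print(n,np.hypot(d[0],d[1]),np.degrees(np.arctan2(d[1],d[0])))
cv2.imwrite('pics/t4.png',cv2.resize(c['frame'][205:320,300:440],None,fx=5,fy=5,interpolation=cv2.INTER_CUBIC))
E
```

```text
[ 333.59720682 -125.34792884  146.77677289] theta 239.15774389880667 rad 150.88019842764322 tan -127.36127771981444 [ 0.30288364 -0.26098559  0.54335495] 9.5167
(np.float64(395.9807692307692), np.float64(277.8269230769231), 52) (np.float64(382.27272727272725), np.float64(270.27272727272725), 22)
key 79.2251075282397 -117.78584207506897
green 45.724449233639845 -120.36672541697956
```

View pics/t4.png

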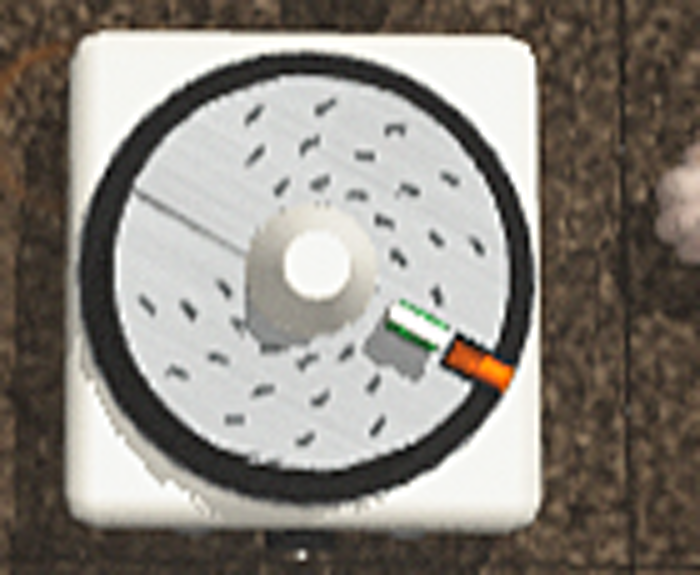

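The picture shows the orange key inside the notch at about (480,368) in the crop, with the fin at about (415,325), a few degrees short. I'll measure the gap with a polar profile.

```bash
cat > pol.py <<'E'
from h import *
c=cam('top'); f=c['frame'].astype(np.float32)
C=np.array([520.3,-61.1])
def prof(z,rs):
    A=np.radians(np.arange(228,256.1,1)); out=[]
    for a in A:
        px=np.array([proj(c,[C[0]+r*np.cos(a),C[1]+r*np.sin(a),z]) for r in rs],np.float32)
        v=cv2.remap(f,px[:,0].reshape(-1,1),px[:,1].reshape(-1,1),cv2.INTER_LINEAR).reshape(-1,3).mean(0); out.append(v)
    return np.degrees(A),np.array(out)
for z,rs in((82,(66,69,72,75,78)),(72,(72,76,80,84,88))):
    A,o=prof(z,rs); print(z)
    for a,v in zip(A,o): print(int(a),v.astype(int),end=' ')
    print()
E
python3 pol.py
```

```text
82
228 [211 212 210] 229 [210 212 211] 230 [212 214 212] 230 [213 216 214] 232 [215 218 215] 233 [211 213 210] 234 [173 173 170] 235 [107 107 101] 236 [52 57 64] 237 [29 49 91] 238 [ 27  64 144] 239 [ 24  80 192] 239 [ 24  91 212] 241 [ 25  99 214] 242 [ 25  96 208] 243 [ 25  89 196] 244 [ 27  72 164] 245 [ 29  53 110] 246 [40 44 54] 247 [99 98 92] 248 [175 175 171] 248 [215 217 214] 250 [221 223 222] 251 [218 221 219] 252 [216 217 216] 253 [216 218 217] 254 [213 215 214] 255 [211 213 212] 256 [212 214 213] 
72
228 [132 134 133] 229 [133 134 134] 230 [134 136 135] 230 [135 136 136] 232 [134 136 135] 233 [137 140 138] 234 [132 133 132] 235 [115 115 114] 236 [78 77 73] 237 [41 42 36] 238 [33 44 71] 239 [ 31  57 125] 239 [ 24  79 191] 241 [ 19 101 233] 242 [ 18 120 239] 243 [ 17 124 233] 244 [ 20 116 222] 245 [ 29  89 194] 246 [ 38  57 101] 247 [49 47 44] 248 [88 86 80] 248 [127 127 125] 250 [142 143 142] 251 [144 146 145] 252 [146 148 146] 253 [146 146 146] 254 [140 141 141] 255 [138 139 139] 256 [137 139 138]
```

By the profile, the notch centre is at about 241.1° and the key at 242.4°; the fin reading suggests about 2.5° short. I'll nudge it 1.5° further.

>>> move_arm(steps=[-0.8,0.8,0,0,0,0,-0.8,0.8,0,0,0,0,-0.8,0.8,0,0,0,0,-0.8,0.8,0,0,0,0,-0.8,0.8,0,0,0,0,0,0,0,0,0,0,0,0,0.8,0,0,0,0,0,0.8,0,0,0,0,0,0.8,0,0,0,0,0,0,0,0,0])

```text
clock: 10.45
tcp_pos: [470.2, -90.2, 83.3]
eef_rot: [-0.834, -3.023, 0.001]
ft_force: [-0.2, -0.5, 0.5]
finger_gap: 0.1
gripper_force: 0.0
```

```bash
python3 st.py
```

```text
[470.22400674 -90.21605191  83.25186707] theta 239.15566285530053 rad 50.672308990787464 tan -28.065400076679744 [-0.21351913 -0.46813321  0.48189145] 10.45
```

>>> move_arm(steps=[-0.1,0,0,0,0,0,-0.1,0,0,0,0,0,-0.1,0,0,0,0,0,-0.1,0,0,0,0,0,-0.018,-0.006,0,0,0,-0.006,-0.018,-0.006,0,0,0,-0.006,-0.018,-0.006,0,0,0,-0.005,0,0,0,0,0,0,0,0,0,0,0,0,0,0,0,0,0,0])

```text
clock: 11.28
tcp_pos: [481.7, -97.1, 87.3]
eef_rot: [0.795, 3.039, -0.0]
ft_force: [-1.1, 0.4, 0.2]
finger_gap: 0.1
gripper_force: 0.4
```

```bash
python3 st.py
```

```text
[481.7121903  -97.0558109   87.29385733] theta 240.68749585776936 rad 50.24365741924392 tan -16.044135521692528 [-1.12394688  0.39246341  0.22761251] 11.2833
```

>>> move_arm(steps=[0.2,0,0,0,0,0,0.2,0,0,0,0,0,0,0,-1,0,0,0,0,0,-1,0,0,0,0,0,-0.4,0,0,0,0.8,-0.8,0,0,0,0,0.8,-0.8,0,0,0,0,0.8,-0.8,0,0,0,0,0.8,-0.8,0,0,0,0,0.8,-0.8,0,0,0,0])

```text
clock: 12.12
tcp_pos: [335.4, -130.3, 146.8]
eef_rot: [-0.794, -3.04, 0.0]
ft_force: [0.0, -0.4, 0.4]
finger_gap: 0.0
gripper_force: 0.0
```

```bash
python3 st.py; python3 pol.py
python3 - <<'E'
from m import *
c,o,g=meas(); d=onz(c,g[:2],94)-[520.3,-61.1,0]; print(np.degrees(np.arctan2(d[1],d[0]))+360)
E
```

```text
[ 335.42864505 -130.33641769  146.77474281] theta 240.72600108499077 rad 150.79394745549175 tan -127.40598425899412 [ 0.00856266 -0.3535625   0.38992763] 12.1167
82
228 [212 213 212] 229 [211 213 211] 230 [213 215 214] 230 [211 213 213] 232 [211 213 212] 233 [218 219 216] 234 [217 218 213] 235 [202 202 195] 236 [155 157 160] 237 [ 77  95 136] 238 [ 29  69 154] 239 [ 19  84 205] 239 [ 17 102 228] 241 [ 16 115 233] 242 [ 21 111 229] 243 [ 25  95 205] 244 [ 31  75 167] 245 [ 37  60 117] 246 [39 43 53] 247 [35 34 28] 248 [55 56 53] 248 [123 125 123] 250 [187 189 187] 251 [215 216 215] 252 [219 221 219] 253 [219 220 219] 254 [214 216 215] 255 [210 212 211] 256 [210 211 211] 
72
228 [133 134 134] 229 [133 134 134] 230 [135 136 136] 230 [136 138 137] 232 [133 135 134] 233 [135 136 135] 234 [136 137 135] 235 [139 141 138] 236 [132 132 127] 237 [107 106 102] 238 [58 67 94] 239 [ 29  54 123] 239 [ 21  78 194] 241 [ 15 107 241] 242 [ 12 130 251] 243 [ 16 131 242] 244 [ 18 115 222] 245 [ 32  90 196] 246 [ 41  59 105] 247 [43 41 38] 248 [41 39 34] 248 [61 62 60] 250 [109 110 109] 251 [139 139 139] 252 [145 147 146] 253 [143 145 145] 254 [139 141 141] 255 [138 140 139] 256 [136 138 137] 
240.67797098475683
```

The notch is now at about 242.8° against the key's 242.4°, which counts as aligned. Next I'll move over the hub.

>>> move_arm(steps=[-0.64,0.754,0,0,0,0,-0.64,0.754,0,0,0,0,-0.64,0.754,0,0,0,0,-0.64,0.754,0,0,0,0,-0.64,0.754,0,0,0,0,-0.64,0.754,0,0,0,0,-0.64,0.754,0,0,0,0,-0.64,0.754,0,0,0,0,0,0,0,0,0,0,0,0,0,0,0,0])

```text
clock: 13.05
tcp_pos: [522.8, -60.8, 146.2]
eef_rot: [-0.792, -3.038, 0.0]
ft_force: [-0.9, -0.1, -0.7]
finger_gap: 0.1
gripper_force: 0.0
```

>>> move_arm(steps=[0,0,0.3,0,0,0,0,0,0.3,0,0,0,0,0,0.3,0,0,0,0,0,0.3,0,0,0,0,0,0.1,0,0,0,0,0,0.08,0,0,0,0,0,0.08,0,0,0,0,0,0.08,0,0,0,0,0,0,0,0,0,0,0,0,0,0,0])

```text
clock: 13.88
tcp_pos: [522.4, -61.6, 108.9]
eef_rot: [0.795, 3.039, 0.0]
ft_force: [-0.3, 0.0, -0.7]
finger_gap: 0.2
gripper_force: 0.0
```

```bash
python3 st.py
```

```text
[522.36081645 -61.57258442 108.91987343] theta 240.69179620388374 rad -0.5966914936308421 tan 2.0283638116262854 [-0.34212635  0.04545105 -0.69552083] 13.8833
```

>>> move_arm(steps=[0,0,0.04,0,0,0,0,0,0.04,0,0,0,0,0,0.04,0,0,0,0,0,0.04,0,0,0,0,0,0.04,0,0,0,0,0,0.04,0,0,0,0,0,0.04,0,0,0,0,0,0.04,0,0,0,0,0,0.04,0,0,0,0,0,0,0,0,0])

```text
clock: 14.72
tcp_pos: [522.4, -61.6, 99.6]
eef_rot: [0.795, 3.039, 0.0]
ft_force: [1.5, -0.9, 2.5]
finger_gap: -0.2
gripper_force: 1.1
```

>>> move_arm(steps=[0,0,0.02,0,0,0,0,0,0.02,0,0,0,0,0,0.02,0,0,0,0,0,0.02,0,0,0,0,0,0.02,0,0,0,0,0,0,0,0,0,0,0,0,0,0,0,0,0,0,0,0,0,0,0,0,0,0,0,0,0,0,0,0,0])

```text
clock: 15.55
tcp_pos: [522.3, -61.6, 97.2]
eef_rot: [-0.795, -3.039, 0.0]
ft_force: [3.0, -0.6, 3.3]
finger_gap: -0.0
gripper_force: 1.6
```

It has gone past the level where the key would stop it. I'll press gently until the force rises.

>>> move_arm(steps=[0,0,0.02,0,0,0,0,0,0.02,0,0,0,0,0,0.02,0,0,0,0,0,0.02,0,0,0,0,0,0,0,0,0,0,0,0,0,0,0,0,0,0,0,0,0,0,0,0,0,0,0,0,0,0,0,0,0,0,0,0,0,0,0])

```text
clock: 16.38
tcp_pos: [522.6, -61.6, 96.8]
eef_rot: [0.794, 3.038, 0.0]
ft_force: [-2.0, 0.2, 14.8]
finger_gap: 0.5
gripper_force: 7.4
```

>>> move_arm(steps=[0,0,0.02,0,0,0,0,0,0.02,0,0,0,0,0,0,0,0,0,0,0,0,0,0,0,0,0,0,0,0,0,0,0,0,0,0,0,0,0,0,0,0,0,0,0,0,0,0,0,0,0,0,0,0,0,0,0,0,0,0,0])

```text
clock: 17.22
tcp_pos: [522.7, -61.6, 96.7]
eef_rot: [0.794, 3.037, 0.001]
ft_force: [-3.3, 0.7, 21.0]
finger_gap: 0.0
gripper_force: 10.6
```

>>> move_arm(steps=[0,0,-0.1,0,0,0,0,0,-0.4,0,0,0,0,0,-0.8,0,0,0,0,0,-0.8,0,0,0,0,0,-0.8,0,0,0,0.64,-0.75,0,0,0,0,0.64,-0.75,0,0,0,0,0.64,-0.75,0,0,0,0,0.64,-0.75,0,0,0,0,0.64,-0.75,0,0,0,0])

```text
clock: 18.05
tcp_pos: [405.0, -104.2, 166.5]
eef_rot: [-0.794, -3.038, 0.0]
ft_force: [0.5, -0.1, 0.2]
finger_gap: 0.1
gripper_force: 0.0
```

>>> move_arm(steps=[0.64,-0.75,0,0,0,0,0.64,-0.75,0,0,0,0,0.64,-0.75,0,0,0,0,0,0,0,0,0,0,0,0,0,0,0,0,0,0,0,0,0,0,0,0,0,0,0,0,0,0,0,0,0,0,0,0,0,0,0,0,0,0,0,0,0,0])

```text
clock: 18.88
tcp_pos: [337.5, -129.5, 166.6]
eef_rot: [-0.793, -3.039, -0.0]
ft_force: [0.3, 0.1, -0.7]
finger_gap: -0.3
gripper_force: 0.0
```

Run:
```python
from h import *
a=cam('top')['frame'][205:320,260:460]; b=cam('scene')['frame'][205:310,280:460]
a=cv2.resize(a,(500,288)); b=cv2.resize(b,(500,292))
cv2.imwrite('pics/f.png',np.vstack([a,b]))
```

```text
(no output)
```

View pics/f.png

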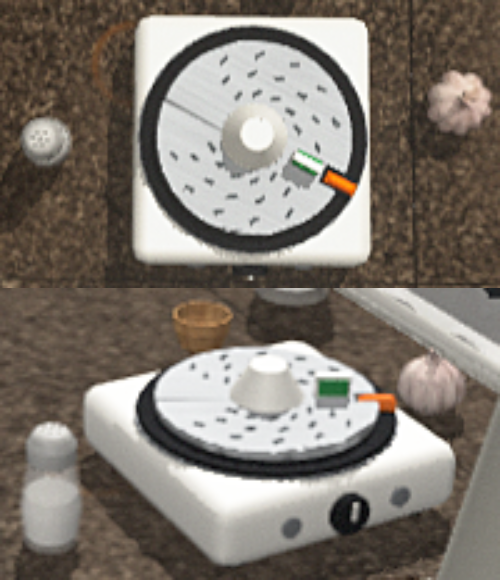

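The disc sits low on the plate with the orange key standing in the notch at about (340,181), the neighbouring items have not moved, and the hand is clear.

```bash
python3 -c "
from bench import hand_in
print(hand_in())"
```

```text
the job is handed in; nothing more can be done
None
```

The disc is turned about 111° counter-clockwise and pressed down until it stopped (hub top at about 97 mm) with the key in its notch; the shaker, egg cup and garlic look unmoved, the hand is clear, and the job was handed in at about 19 s.

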